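# Fetch the stamp from under the monitor riser with the reacher

## Robot

A 6-joint arm with a two-finger parallel gripper is mounted at the origin on the work surface. World frame = base frame: x ahead of the robot, y to its left, z up, the work surface at z = 0. Lengths are in mm, angles in degrees, forces in N, time in s.
With the tool pointing down it reaches from about 300 to 850 mm from the base axis. Payload 4.2 kg.
Tool frame: the origin (TCP) lies between the finger pads; the fingertips stand 22 mm ahead of it and the grasp point (between the pads) lies 3 mm ahead of it; z points along the fingers, y is the direction in which the jaws open and shut (so a half turn about z gives the same grasp; the last joint's range is limited). The gripper opens to 91 mm and grips with 3 to 60 N. Pads are 32 mm wide; open, the fingers measure 118 mm over their backs; the gripper's body (76 mm by 178 mm) begins 60 mm behind the grasp point.
Start: joints at [73.396, 18.312, 89.639, -0, 72.044, -1.146], TCP at [153.261, 554.213, 235.976] pointing down, gripper open.
Joint ranges: [-177.97, 177.97], [-48.28, 115.42], [12.27, 149.76], [-77.06, 257.06], [2.81, 150.46], [-146.56, 146.56]. Speed limits (degrees/s): [147.25, 147.25, 180, 180, 180, 180].

## Interface

Orientations are given as [roll, pitch, yaw] about the fixed x, y, z axes, in that order (R = Rz(yaw) Ry(pitch) Rx(roll)).
In Python, from workcell import * gives the robot as it stands.
- The arm moves only by the shell command python3 -m jog 'ROWS' [OPENING] [FORCE]. ROWS is text: rows parted by semicolons, each of 6 numbers parted by spaces: the shift along the tool's x, y, z in units of 0.5 m (1.0 is 0.5 m), then the turn, a rotation vector about the tool's x, y, z in units of pi/2 rad (1.0 is pi/2 rad). A call has 1 to 20 rows; each row is the pose to reach, as a shift and turn from the pose measured when the call began, along the tool's axes at that moment; what a row does not reach only later rows make up. A row lasts 1/12 s, in which the tool goes at most 41.7 mm and 7.16 degrees, less where a joint would pass 70% of its speed; a pose out of reach is approached as far as the arm can. A call with a number of a shift or a turn outside -1 to 1 is refused whole. A call with a gripper value outside its range is refused whole. OPENING is the opening, from -1 (shut) to 1 (fully open), set as the call begins (- or left out, the last holds). The fingers move at their own pace and stop on an object; FORCE is the grip in N (left out, the last holds). Time passes only in rows, so rows that repeat a pose let the fingers close. It gives the time, the measured TCP pose, the force and the opening at its end, in the units of the state.
- state(): the state, without advancing time (a new reading comes with each control period).
- grab_frame(name): name is "scene" or "top"; returns the picture (384x512x3 uint8, red, green, blue); there is no depth.
- calibration(name): a dict with "mtx" (3x3 intrinsics, pixels), "rvec" (rotation vector, rad) and "tvec" (3), from world to camera coordinates, as OpenCV has them. Camera axes: x right, y down, z forward; pixel columns grow to the right and rows downward; lengths in mm; the calibration is good to about 2 mm. A picture is of the moment at which its call begins. calibration takes no time and is no camera call.
- job_done(): hands the job in, once; it reports no verdict.
Trained networks look in the newest picture that a camera, given by its name, has taken for a name from the list of things; names that differ only in an ending like _2 or _b are one class to them, and where a whole thing is asked for, a point or a joint stands for the part that bears it (a point fixed in the world has none). Each returns a list of dicts, best first, with "confidence" (0 to 1); they miss things now and then, are a little off and sometimes report something else, mostly with a low value. They report only what shows in the picture. A call takes as long as a camera call. They do not tell look-alikes from the thing itself.
- spot_in(query, camera): "rect" ([left, top, right, bottom] in pixels, round what is visible of it).
- tip_of(query, camera): "location" ([column, row] in pixels: a listed point, or the origin of a listed thing).
The state is a dict: "time_s": time; "qpos": joint angles; "qvel": joint speeds; "effort": joint torques, N m; "ee_pos": TCP position; "ee_rot": TCP orientation; "force": force on the tool from outside, world axes, zero at the start; "torque": the same for the moment, N m; "gripper_width": finger opening in mm.
Only numpy, scipy, OpenCV 4.12 (cv2) and the standard library are available. Lean on these libraries where they do the work, as an engineer would, in place of code of your own. Each camera call takes 0.05 s, during which the arm holds its last target. There are 200 camera calls.

## Task

The office stamp has ended up under the low monitor riser, beside the ink jar. Take the pistol-grip reacher lying on the desk, slide its open jaws in around the stamp, squeeze the trigger to close them on it, and draw the stamp out into the open in front of the riser; then let go of the reacher so that its jaws open, leaving the stamp standing upright a little way clear of the riser. Do not touch the stamp with the gripper's fingers, do not tip it over, and leave the ink jar, the stapler and the mug where they are.

Things in the scene. Friction and masses are not known exactly. Their poses are not given: they have to be found in the camera images.
- riser: Fixed grey steel monitor riser: slatted top 330 mm (its x) by 200 mm (its y), 10 mm thick, on four 12 mm corner posts; the gap below is 85 mm high and open on all sides between the posts. Origin: on the desk under its centre. Its front, where things are to come out, is its -y edge, 100 mm from the origin, on the reacher's side.
- reacher_grip (a point): Reacher (0.25 kg, 335 mm long) lying flat; it can stay on the desk and slide. Point: mid of its pistol grip, 18 mm up; x points along the tool to the jaws, z up. Black grip bar and grey trigger bar ahead of it run along y, flat-faced, free for fingers from y -20 to 45 mm, 34 mm high. Back of grip x = -27, front of trigger +27 mm (+9 squeezed): 54 mm across, 36 squeezed. Shaft at y = -50 mm.
- reacher_jaws (a point): Middle of the reacher's jaws, where the item should be: x = 272, y = -50 mm from reacher_grip, 18 mm up, same axes. The two jaws hinge 67 mm behind this point; tips reach 34 mm past it. Open, they leave 72 mm between the pads here, 78 mm at the tips, and are 105 mm wide overall, 31 mm high. They close level with the desk.
- reacher_trigger (a joint): Squeeze of the trigger in m, towards the grip: 0 released (jaws open), 0.018 full. The jaws close in proportion and meet the 30 mm stamp at about 0.013; squeezing on grips it through a spring. The trigger springs back with 8 N at the start, up to about 25 N with the stamp held. Squeezed by 3 to 6 mm it can be held and moved with the jaws still wide enough.
- stamp_center (a point): Office stamp standing upright under the riser: black cylinder 30 mm in diameter and 34 mm high with a turned wooden knob handle on top, 61 mm high in all, 70 g. The point lies on its axis 30 mm above the desk.
- ink_jar_center (a point): Squat closed ink jar with a label and a flat cap, 42 mm in diameter, 48 mm high, also under the riser, about 120 mm to one side of the stamp. The point is its centre, 24 mm above the desk.
Things that resemble listed ones, but are neither listed nor needed, are in the scene too. What is shaped like the part that bears stamp_center but blue or red is not meant.

How it is judged:
By the outcome, as a careful person would: the job done as asked, in the order asked, and still so for the second after the job is handed in, with the robot touching nothing.
It also fails if it takes over 45 s, if anything falls off the work surface, if the arm or the gripper's body presses on something with over 40 N, if the wrist force passes 120 N, or if a joint passes its speed limit or range.

## Working session

There is one attempt and no reset: what is moved stays moved. The work goes in short steps, Python scripts to look and compute and a shell command to move; the robot and the scene stay as the last step left them, time stands still between calls to the robot, and variables do not carry over. Pictures are saved under pics/ and viewed, about 8 in all and at most 12, crops included, and the job is handed in when it is done.

```bash
mkdir -p pics
cat > h.py <<'E'
from workcell import *
import numpy as np, cv2
from scipy.spatial.transform import Rotation as R
def ray(cam,px,z):
    c=calibration(cam);M=np.array(c["mtx"],float);Rm=cv2.Rodrigues(np.array(c["rvec"],float))[0];t=np.array(c["tvec"],float).ravel()
    o=-Rm.T@t; d=Rm.T@np.linalg.inv(M)@np.array([px[0],px[1],1.])
    return (o+d*(z-o[2])/d[2]).round(1)
def proj(cam,p):
    c=calibration(cam);return cv2.projectPoints(np.array([p],float),np.array(c["rvec"],float),np.array(c["tvec"],float),np.array(c["mtx"],float),None)[0].ravel().round(1)
E
python3 - <<'E'
from h import *
fs=[]
for c in("scene","top"):
    f=grab_frame(c);cv2.imwrite(f"pics/{c}0.png",cv2.resize(f[:,:,::-1],(800,600),interpolation=cv2.INTER_CUBIC))
    for n,z in(("riser",0),("reacher_grip",18),("reacher_jaws",18),("stamp_center",30),("ink_jar_center",24)):
        try:
            for d in tip_of(n,c)[:3]:print(c,n,np.round(d["location"],1),round(d["confidence"],2),ray(c,d["location"],z))
        except Exception as e:print(n,e)
s=state();print(s["time_s"],s["ee_pos"],s["ee_rot"],s["gripper_width"])
E
```

```text
scene riser [393.2 242. ] 0.89 [577.1 219.1   0. ]
scene reacher_grip [196.6 128.5] 0.78 [ 518.5 -289.5   18. ]
scene reacher_jaws [288.5 187. ] 0.93 [571.2 -13.   18. ]
scene stamp_center [281.8 283.6] 0.96 [784.8  93.4  30. ]
scene stamp_center [356.8 332.5] 0.8 [799.5 235.6  30. ]
scene stamp_center [264. 252.] 0.72 [745.2  34.1  30. ]
scene ink_jar_center [393.4 208.3] 0.54 [518.2 192.4  24. ]
top riser [150.9 225.8] 0.56 [574.5 210.4   0. ]
top reacher_grip [358.7 243.3] 0.92 [ 517.6 -284.7   18. ]
top reacher_jaws [246.1 229.4] 0.9 [558.  -19.6  18. ]
top stamp_center [217.9 151. ] 0.58 [747.4  42.9  30. ]
top stamp_center [194.2 136.8] 0.55 [784.   99.4  30. ]
top stamp_center [157.6 202.3] 0.54 [627.3 188.2  30. ]
top ink_jar_center [154.5 250.7] 0.68 [513.6 197.   24. ]
0.6 [153.27940696 554.21085439 235.97766528] [1.79993433e+02 1.51634686e-03 1.64540360e+02] 91.42754390237417
```

View pics/scene0.png

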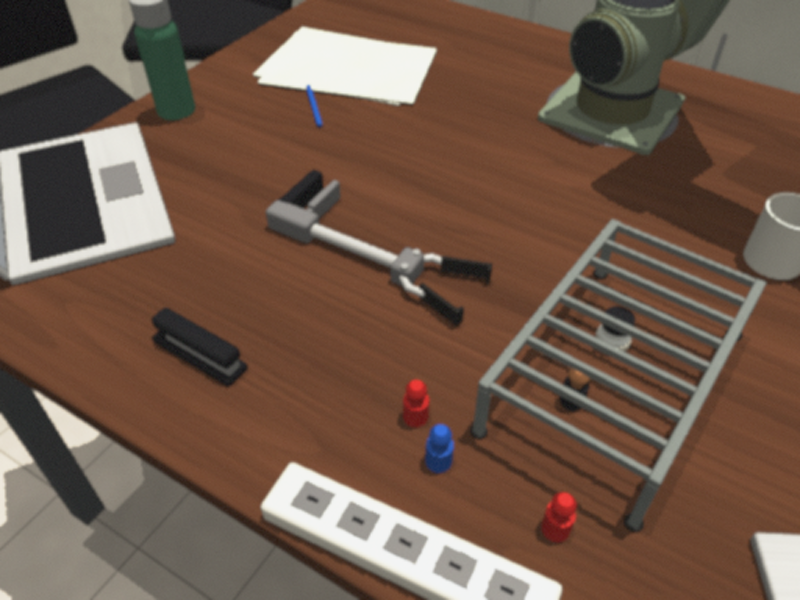

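View pics/top0.png

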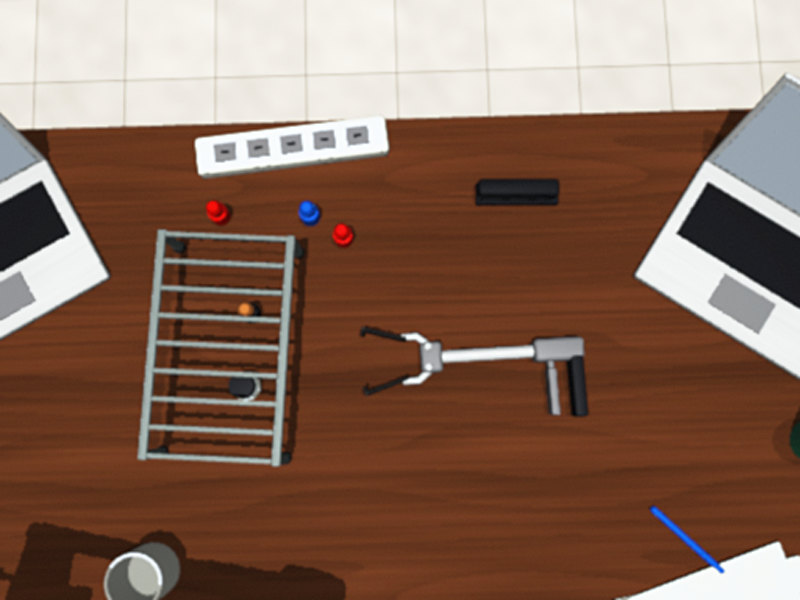

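The scene view shows the upright stamp with its wooden knob at about (578,378) of the 800 px picture, the ink jar at (615,328), and the reacher's jaws pointing at the riser. The top view shows the knob at (247,310), jaws mid at (385,359) and grip bars at (553,388) and (579,386). The red and blue look-alikes are outside the riser. Next I turn these into positions.

Run:
```python
from h import *
k=.64
for n,c,p,z in [("c1","top",(158,231),95),("c2","top",(295,236),95),("c3","top",(281,465),95),("c4","top",(139,459),95),
 ("s1","scene",(613,222),95),("s2","scene",(764,284),95),("s3","scene",(656,478),95),("s4","scene",(484,385),95),
 ("shaftR","top",(535,352),18),("pivot","top",(430,356),18),("tipA","top",(362,330),18),("tipB","top",(366,391),18),
 ("spivot","scene",(406,264),18),("sshaft","scene",(315,231),18),("stipA","scene",(490,272),18),("stipB","scene",(460,318),18),
 ("knobtop","top",(246,309),55),("knobscene","scene",(578,377),55),("jar","scene",(619,318),48),("jartop","top",(243,385),46),
 ("gripT","top",(577,384),34),("trigT","top",(552,386),30)]:
    print(n,ray(c,np.array(p)*k,z))
```

```text
c1 [747.1 303.5  95. ]
c2 [733.8 104.5  95. ]
c3 [407.8 127.9  95. ]
c4 [421.6 326.4  95. ]
s1 [416.3 136.7  95. ]
s2 [429.2 329.7  95. ]
s3 [748.1 301.8  95. ]
s4 [737.4 115.4  95. ]
shaftR [ 561.4 -248.5   18. ]
pivot [559.8 -88.7  18. ]
tipA [602.5  13.7  18. ]
tipB [509.6   9.8  18. ]
spivot [556.7 -91.4  18. ]
sshaft [ 567.7 -238.1   18. ]
stipA [509.6  13.4  18. ]
stipB [605.   19.4  18. ]
knobtop [634.7 183.7  55. ]
knobscene [643.5 188.7  55. ]
jar [526.9 195.8  48. ]
jartop [522.7 190.3  46. ]
gripT [ 510.7 -305.6   34. ]
trigT [ 508.9 -269.    30. ]
```

```bash
R="-0.564 -0.717 0 0 0 -0.189"; python3 -m jog '-0.564 -0.717 0 0 0 -0.189;-0.564 -0.717 0 0 0 -0.189;-0.564 -0.717 0 0 0 -0.189;-0.564 -0.717 0 0 0 -0.189;-0.564 -0.717 0 0 0 -0.189;-0.564 -0.717 0 0 0 -0.189;-0.564 -0.717 0 0 0 -0.189;-0.564 -0.717 0 0 0 -0.189;-0.564 -0.717 0 0 0 -0.189;-0.564 -0.717 0 0 0 -0.189;-0.564 -0.717 0 0 0 -0.189;-0.564 -0.717 0 0 0 -0.189;-0.564 -0.717 0 0 0 -0.189' 1 40
```

```text
time_s: 1.68
ee_pos: [330.1, 131.8, 236.2]
ee_rot: [180.0, 0.0, -178.8]
force: [-0.1, -0.4, 0.6]
gripper_width: 91.3
```

```bash
python3 -m jog '-0.334 -0.845 0.24 0 0 -0.003;-0.334 -0.845 0.24 0 0 -0.003;-0.334 -0.845 0.24 0 0 -0.003;-0.334 -0.845 0.24 0 0 -0.003;-0.334 -0.845 0.24 0 0 -0.003;-0.334 -0.845 0.24 0 0 -0.003;-0.334 -0.845 0.24 0 0 -0.003;-0.334 -0.845 0.24 0 0 -0.003;-0.334 -0.845 0.24 0 0 -0.003;-0.334 -0.845 0.24 0 0 -0.003;-0.334 -0.845 0.24 0 0 -0.003;-0.334 -0.845 0.24 0 0 -0.003;-0.334 -0.845 0.24 0 0 -0.003;-0.334 -0.845 0.24 0 0 -0.003'
python3 - <<'E'
from h import *
f=grab_frame("scene");g=grab_frame("top")
a=cv2.resize(f[60:240,130:370,::-1],(800,600),interpolation=cv2.INTER_CUBIC)
b=cv2.resize(g[140:320,210:450,::-1],(800,600),interpolation=cv2.INTER_CUBIC)
cv2.imwrite("pics/a1.png",cv2.resize(np.hstack([a,b]),(800,300)))
E
```

```text
time_s: 2.85
ee_pos: [506.4, -285.4, 115.3]
ee_rot: [179.9, -0.1, -178.5]
force: [1.0, 0.8, 1.0]
gripper_width: 91.4
```

View pics/a1.png

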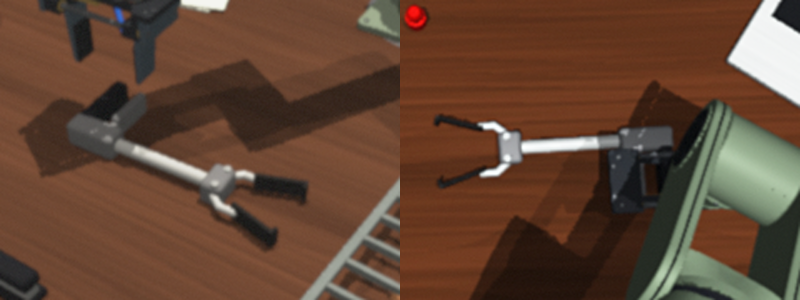

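The fingers hang on both sides of the grip and trigger bars in both views, so I go straight down to TCP z ≈ 27, which puts the fingertips 5 mm up.

```bash
python3 -m jog '0 -0.003 0.07 0 0 0;0 -0.003 0.12 0 0 0;0 -0.003 0.15 0 0 0;0 -0.003 0.177 0 0 0;0 -0.003 0.177 0 0 0;0 -0.003 0.177 0 0 0' && python3 -m jog '0 0 0 0 0 0;0 0 0 0 0 0;0 0 0 0 0 0;0 0 0 0 0 0;0 0 0 0 0 0;0 0 0 0 0 0' 0.09 40
```

```text
time_s: 3.45
ee_pos: [505.9, -284.5, 28.2]
ee_rot: [179.9, -0.0, -178.3]
force: [-0.1, -0.6, 1.0]
gripper_width: 91.1
time_s: 3.95
ee_pos: [506.4, -285.6, 28.8]
ee_rot: [-180.0, 0.1, -178.3]
force: [0.2, -3.7, 1.9]
gripper_width: 54.1
```

```bash
python3 -m jog '0 0 0 0 0 0;0 0 0 0 0 0;0 0 0 0 0 0;0 0 0 0 0 0' 0.08 40
python3 - <<'E'
from h import *
g=grab_frame("top");f=grab_frame("scene")
for c in("top","scene"):
  for d in tip_of("reacher_jaws",c)[:1]:print(c,d["confidence"],d["location"],ray(c,d["location"],18))
b=cv2.resize(g[140:320,210:450,::-1],(800,600),interpolation=cv2.INTER_CUBIC)
a=cv2.resize(f[60:240,130:370,::-1],(800,600),interpolation=cv2.INTER_CUBIC)
cv2.imwrite("pics/a2.png",cv2.resize(np.hstack([a,b]),(800,300)))
E
```

```text
time_s: 4.28
ee_pos: [506.4, -285.8, 28.9]
ee_rot: [-180.0, 0.1, -178.3]
force: [-0.2, -2.4, 0.9]
gripper_width: 49.5
top 0.8 [244.1, 229.8] [557.2 -14.8  18. ]
scene 0.82 [292.7, 185.9] [563.8  -7.2  18. ]
```

View pics/a2.png

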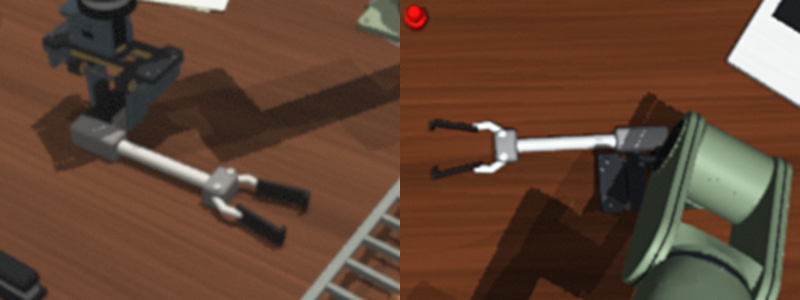

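The reacher is held with the trigger squeezed about 4.5 mm: jaws still wide, mid at about (561,-11), which agrees with the predicted (560,-10). Next I slide it sideways in line with the stamp, staying in front of the riser.

```bash
python3 -m jog '-0.03 0.02 0 0 0 0;-0.06 0.04 0 0 0 0;-0.09 0.06 0 0 0 0;-0.12 0.08 0 0 0 0;-0.14 0.095 0 0 0 0;-0.157 0.105 0 0 0 0;-0.157 0.105 0 0 0 0;-0.157 0.105 0 0 0 0'
python3 - <<'E'
from h import *
g=grab_frame("top");f=grab_frame("scene")
for c in("top","scene"):
  for n,z in(("reacher_jaws",18),("stamp_center",30)):
    for d in tip_of(n,c)[:4]:print(c,n,round(d["confidence"],2),np.round(d["location"]),ray(c,d["location"],z))
b=cv2.resize(g[110:320,70:350,::-1],(800,600),interpolation=cv2.INTER_CUBIC)
cv2.imwrite("pics/a3.png",b)
cv2.imwrite("pics/a3s.png",cv2.resize(f[120:330,210:490,::-1],(800,600),interpolation=cv2.INTER_CUBIC))
E
```

```text
time_s: 5.15
ee_pos: [584.2, -230.0, 28.8]
ee_rot: [180.0, 0.1, -178.3]
force: [1.5, 1.4, 0.2]
gripper_width: 49.3
top reacher_jaws 0.92 [221. 201.] [628.4  38.4  18. ]
top stamp_center 0.75 [138. 136.] [791.2 234.5  30. ]
top stamp_center 0.51 [160. 201.] [629.8 182.5  30. ]
top stamp_center 0.48 [198. 135.] [788.2  89.9  30. ]
top stamp_center 0.46 [218. 149.] [751.3  43.3  30. ]
scene reacher_jaws 0.7 [300. 220.] [637.9  48.7  18. ]
scene stamp_center 0.85 [267. 254.] [745.8  40.9  30. ]
scene stamp_center 0.81 [357. 332.] [798.4 234.9  30. ]
scene stamp_center 0.8 [369. 246.] [633.3 187.9  30. ]
scene stamp_center 0.75 [279. 282.] [785.7  87.9  30. ]
```

View pics/a3.png

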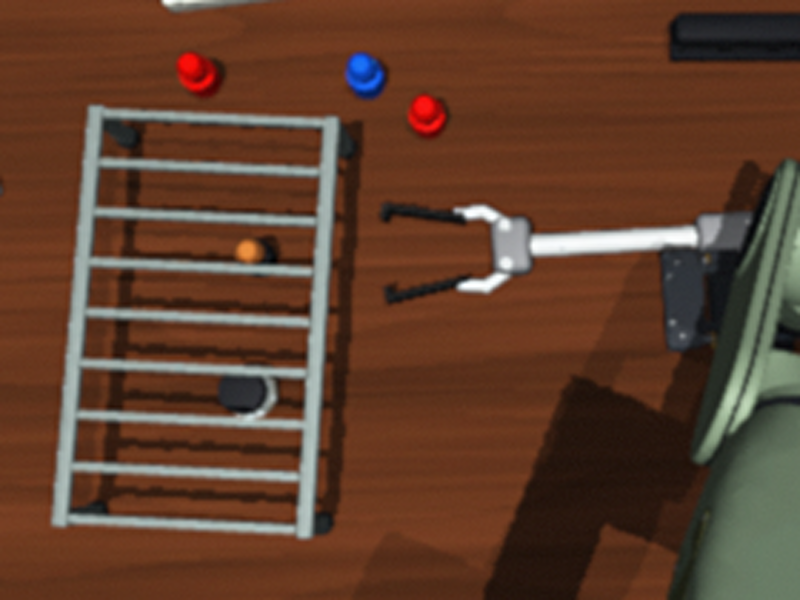

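View pics/a3s.png

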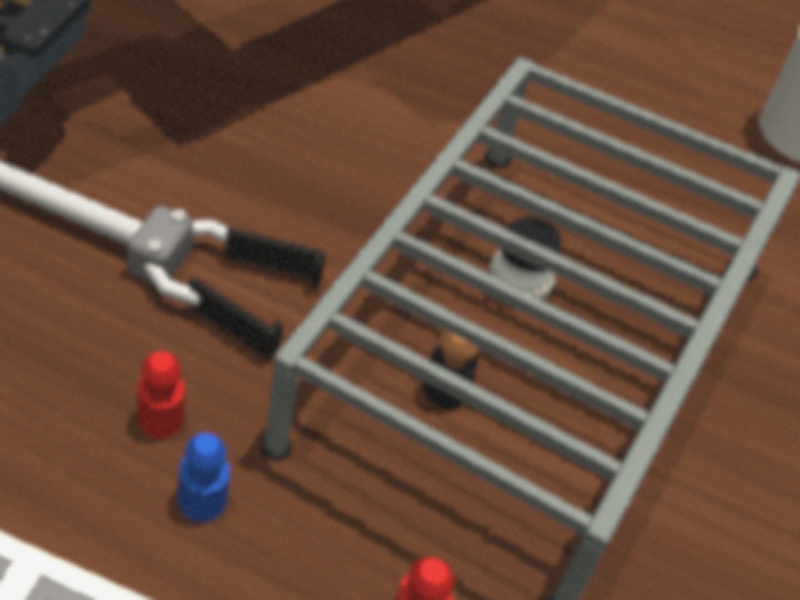

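Stamp ≈ (632,186), measured at (630,183) and (633,188). Jaws ≈ (634,45), in line with it, with about 14 mm clear per side. The crops show the jaw tips at (388,211) and (390,293) in the top view, straddling the knob's line at row 252, with the jar well to the side. I slide straight in.

```bash
python3 -m jog '-0.001 0.03 0 0 0 0;-0.002 0.06 0 0 0 0;-0.003 0.09 0 0 0 0;-0.004 0.12 0 0 0 0;-0.005 0.15 0 0 0 0;-0.006 0.18 0 0 0 0;-0.007 0.21 0 0 0 0;-0.008 0.235 0 0 0 0;-0.008 0.26 0 0 0 0;-0.008 0.276 0 0 0 0;-0.008 0.276 0 0 0 0;-0.008 0.276 0 0 0 0'
python3 - <<'E'
from h import *
g=grab_frame("top");f=grab_frame("scene")
for c in("top","scene"):
  for n,z in(("reacher_jaws",18),("stamp_center",30)):
    for d in tip_of(n,c)[:4]:print(c,n,round(d["confidence"],2),np.round(d["location"]),ray(c,d["location"],z))
b=cv2.resize(g[130:280,100:250,::-1],(600,600),interpolation=cv2.INTER_CUBIC)
a=cv2.resize(f[170:320,290:440,::-1],(600,600),interpolation=cv2.INTER_CUBIC)
cv2.imwrite("pics/a4.png",cv2.resize(np.hstack([a,b]),(800,400)))
E
```

```text
time_s: 6.45
ee_pos: [582.9, -92.1, 28.8]
ee_rot: [179.9, 0.0, -178.3]
force: [-0.0, 2.1, 0.2]
gripper_width: 49.2
top reacher_jaws 0.79 [159. 202.] [629.8 186.9  18. ]
top stamp_center 0.72 [219. 151.] [748.   39.8  30. ]
top stamp_center 0.59 [158. 200.] [632.5 186.3  30. ]
top stamp_center 0.57 [197. 138.] [781.3  93.4  30. ]
top stamp_center 0.51 [139. 136.] [790.6 233.   30. ]
scene reacher_jaws 0.7 [363. 249.] [637.4 180.1  18. ]
scene stamp_center 0.92 [357. 331.] [796.3 234.8  30. ]
scene stamp_center 0.66 [281. 284.] [787.   92.7  30. ]
scene stamp_center 0.6 [267. 254.] [745.3  41.3  30. ]
scene stamp_center 0.49 [372. 246.] [630.6 191.4  30. ]
```

View pics/a4.png

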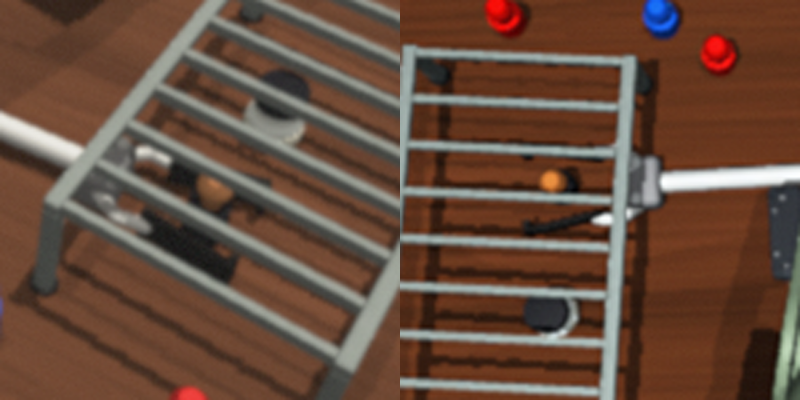

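The stamp stands between the two jaws, knob at (213,188) in the scene half and (552,181) in the top half, with the jar untouched. Now I squeeze in two steps.

```bash
python3 -m jog '0 0 0 0 0 0;0 0 0 0 0 0;0 0 0 0 0 0' 0.0 45; python3 -m jog '0 0 0 0 0 0;0 0 0 0 0 0;0 0 0 0 0 0' -0.1 45;  python3 -m jog '0 0 0 0 0 0;0 0 0 0 0 0;0 0 0 0 0 0;0 0 0 0 0 0;0 0 0 0 0 0' -0.19 50
python3 - <<'E'
from h import *
g=grab_frame("top");f=grab_frame("scene")
for c in("top","scene"):
  for n,z in(("reacher_jaws",18),("stamp_center",30)):
    for d in tip_of(n,c)[:4]:print(c,n,round(d["confidence"],2),np.round(d["location"]),ray(c,d["location"],z))
b=cv2.resize(g[130:280,100:250,::-1],(600,600),interpolation=cv2.INTER_CUBIC)
a=cv2.resize(f[170:320,290:440,::-1],(600,600),interpolation=cv2.INTER_CUBIC)
cv2.imwrite("pics/a5.png",cv2.resize(np.hstack([a,b]),(800,400)))
E
```

```text
time_s: 7.0
ee_pos: [583.0, -94.1, 28.8]
ee_rot: [-180.0, 0.1, -178.4]
force: [0.5, -1.5, -0.5]
gripper_width: 45.4
time_s: 7.25
ee_pos: [583.0, -94.3, 28.8]
ee_rot: [-180.0, 0.1, -178.5]
force: [-0.0, -1.7, -1.1]
gripper_width: 40.9
time_s: 7.67
ee_pos: [582.9, -94.4, 28.9]
ee_rot: [-180.0, 0.0, -178.4]
force: [-0.6, -1.7, 0.6]
gripper_width: 39.5
top reacher_jaws 0.91 [159. 202.] [628.3 186.9  18. ]
top stamp_center 0.59 [220. 150.] [750.4  38.8  30. ]
top stamp_center 0.46 [139. 136.] [789.1 231.8  30. ]
top stamp_center 0.45 [157. 199.] [636.  188.9  30. ]
top stamp_center 0.44 [201. 137.] [784.   83.9  30. ]
scene reacher_jaws 0.67 [367. 253.] [640.3 189.3  18. ]
scene stamp_center 0.83 [264. 255.] [750.1  37.8  30. ]
scene stamp_center 0.71 [355. 330.] [798.  231.7  30. ]
scene stamp_center 0.56 [281. 285.] [788.3  93.6  30. ]
scene stamp_center 0.55 [370. 246.] [633.3 189.6  30. ]
```

View pics/a5.png

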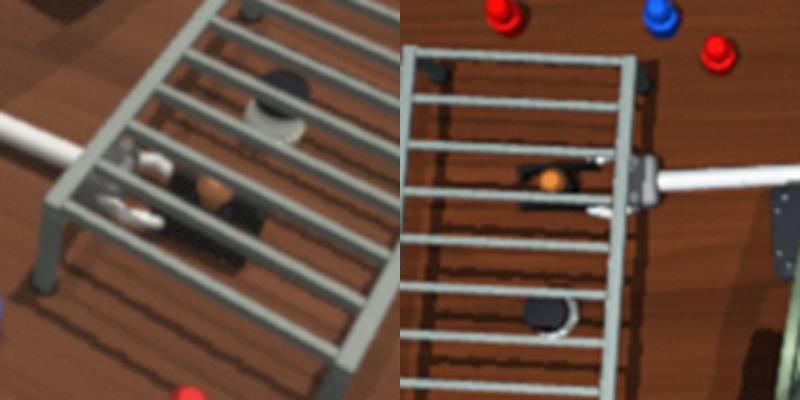

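```bash
python3 -m jog '0 0 0 0 0 0;0 0 0 0 0 0;0 -0.005 0 0 0 0;0.001 -0.02 0 0 0 0;0.002 -0.04 0 0 0 0;0.002 -0.06 0 0 0 0;0.003 -0.08 0 0 0 0;0.004 -0.1 0 0 0 0;0.004 -0.12 0 0 0 0;0.005 -0.14 0 0 0 0' -0.2 60;  python3 - <<'E'
from h import *
g=grab_frame("top");f=grab_frame("scene")
for c in("top","scene"):
  for n,z in(("reacher_jaws",18),("stamp_center",30)):
    for d in tip_of(n,c)[:4]:print(c,n,round(d["confidence"],2),np.round(d["location"]),ray(c,d["location"],z))
E
```

```text
time_s: 8.8
ee_pos: [582.3, -165.4, 28.8]
ee_rot: [180.0, 0.0, -178.5]
force: [0.1, 5.0, 2.0]
gripper_width: 38.8
top reacher_jaws 0.91 [189. 198.] [636.2 114.5  18. ]
top reacher_jaws 0.49 [149. 225.] [574.8 211.6  18. ]
top stamp_center 0.72 [218. 150.] [749.3  41.5  30. ]
top stamp_center 0.71 [198. 137.] [782.5  89.8  30. ]
top stamp_center 0.53 [138. 139.] [782.  233.7  30. ]
top stamp_center 0.5 [187. 201.] [629.2 119.4  30. ]
scene reacher_jaws 0.73 [331. 236.] [639.7 115.8  18. ]
scene stamp_center 0.98 [359. 329.] [792.9 236.5  30. ]
scene stamp_center 0.85 [265. 257.] [753.2  41.3  30. ]
scene stamp_center 0.59 [332. 229.] [633.9 113.2  30. ]
```

The stamp is following, now at y ≈ 116. I pull on by about 70 mm.

```bash
python3 -m jog '0.001 -0.02 0 0 0 0;0.001 -0.04 0 0 0 0;0.002 -0.06 0 0 0 0;0.003 -0.08 0 0 0 0;0.003 -0.1 0 0 0 0;0.004 -0.115 0 0 0 0;0.004 -0.13 0 0 0 0;0.004 -0.136 0 0 0 0;0.004 -0.136 0 0 0 0;0.004 -0.136 0 0 0 0';  python3 - <<'E'
from h import *
g=grab_frame("top");f=grab_frame("scene")
for c in("top","scene"):
  for n,z in(("reacher_jaws",18),("stamp_center",30)):
    for d in tip_of(n,c)[:4]:print(c,n,round(d["confidence"],2),np.round(d["location"]),ray(c,d["location"],z))
b=cv2.resize(g[130:280,100:250,::-1],(600,600),interpolation=cv2.INTER_CUBIC)
a=cv2.resize(f[150:300,240:390,::-1],(600,600),interpolation=cv2.INTER_CUBIC)
cv2.imwrite("pics/a6.png",cv2.resize(np.hstack([a,b]),(800,400)))
E
```

```text
time_s: 9.93
ee_pos: [582.4, -234.9, 29.3]
ee_rot: [-179.8, 0.1, -178.4]
force: [-1.5, -2.7, 2.7]
gripper_width: 39.1
top reacher_jaws 0.73 [222. 198.] [633.7  35.2  18. ]
top stamp_center 0.64 [218. 199.] [630.4  44.   30. ]
top stamp_center 0.61 [219. 148.] [755.4  40.6  30. ]
top stamp_center 0.54 [148. 223.] [577.9 211.   30. ]
top stamp_center 0.46 [197. 138.] [781.5  91.7  30. ]
scene reacher_jaws 0.96 [299. 223.] [644.5  50.3  18. ]
scene stamp_center 0.77 [280. 283.] [786.4  90.   30. ]
scene stamp_center 0.71 [297. 215.] [638.4  42.6  30. ]
scene stamp_center 0.71 [359. 331.] [795.7 237.4  30. ]
scene stamp_center 0.58 [266. 255.] [747.8  40.9  30. ]
```

View pics/a6.png

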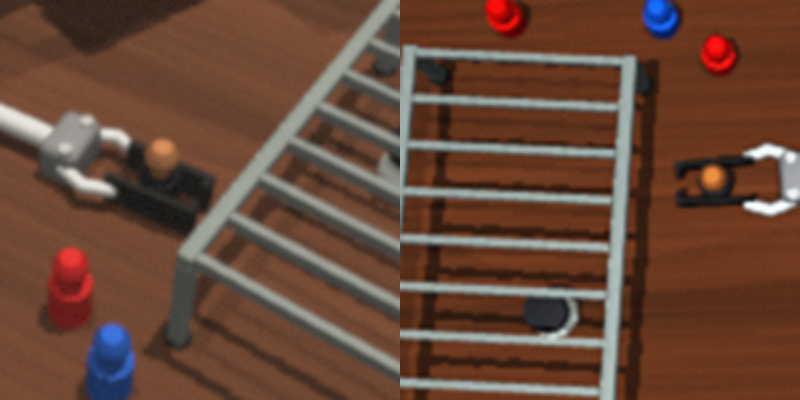

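The stamp is out and upright in the jaws at about (634,44), roughly 50 mm clear of the riser's front edge, and the jar has not moved. I release in stages.

```bash
python3 -m jog '0 0 0 0 0 0;0 0 0 0 0 0;0 0 0 0 0 0' -0.08 ; python3 -m jog '0 0 0 0 0 0;0 0 0 0 0 0;0 0 0 0 0 0;0 0 0 0 0 0' 0.1; python3 -m jog '0 0 0 0 0 0;0 0 0 0 0 0;0 0 0 0 0 0;0 0 0 0 0 0;0 0 0 0 0 0;0 0 0 0 0 0;0 0 0 0 0 0' 1
python3 - <<'E'
from h import *
g=grab_frame("top");f=grab_frame("scene")
for c in("top","scene"):
  for n,z in(("reacher_jaws",18),("stamp_center",30)):
    for d in tip_of(n,c)[:4]:print(c,n,round(d["confidence"],2),np.round(d["location"]),ray(c,d["location"],z))
a=cv2.resize(f[60:300,120:440,::-1],(800,600),interpolation=cv2.INTER_CUBIC)
b=cv2.resize(g[110:350,100:420,::-1],(800,600),interpolation=cv2.INTER_CUBIC)
cv2.imwrite("pics/a7.png",cv2.resize(np.hstack([a,b]),(800,300)))
E
```

```text
time_s: 10.48
ee_pos: [582.5, -233.3, 28.9]
ee_rot: [-179.9, 0.1, -178.4]
force: [0.9, 0.6, -1.6]
gripper_width: 41.8
time_s: 10.82
ee_pos: [582.3, -232.9, 28.8]
ee_rot: [-179.9, 0.1, -178.4]
force: [-0.3, 3.5, -0.3]
gripper_width: 50.0
time_s: 11.4
ee_pos: [582.3, -233.1, 28.8]
ee_rot: [-179.9, 0.1, -178.4]
force: [-0.1, -0.2, -0.9]
gripper_width: 90.6
top reacher_jaws 0.85 [224. 197.] [636.9  30.1  18. ]
top stamp_center 0.68 [220. 151.] [748.2  37.9  30. ]
top stamp_center 0.51 [218. 198.] [634.7  45.3  30. ]
top stamp_center 0.48 [140. 136.] [791.  228.9  30. ]
scene reacher_jaws 0.91 [298. 222.] [644.3  48.4  18. ]
scene stamp_center 0.84 [357. 330.] [794.8 234.4  30. ]
scene stamp_center 0.74 [267. 255.] [748.6  42.5  30. ]
scene stamp_center 0.72 [282. 284.] [785.1  93.5  30. ]
scene stamp_center 0.56 [305. 214.] [628.9  54.   30. ]
```

View pics/a7.png

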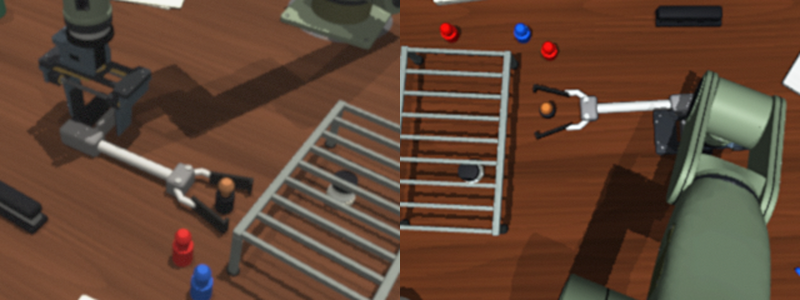

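The jaws are open and the stamp stands free between them. Now I lift the gripper straight up, clear of the reacher.

```bash
python3 -m jog '0 0 -0.02 0 0 0;0 0 -0.06 0 0 0;0 0 -0.12 0 0 0;0 0 -0.18 0 0 0;0 0 -0.25 0 0 0;0 0 -0.3 0 0 0;0 0 -0.3 0 0 0;0 0 -0.3 0 0 0;0 0 -0.3 0 0 0'
python3 - <<'E'
from h import *
g=grab_frame("top");f=grab_frame("scene")
for c in("top","scene"):
  for n,z in(("reacher_jaws",18),("stamp_center",30),("ink_jar_center",24)):
    for d in tip_of(n,c)[:4]:print(c,n,round(d["confidence"],2),np.round(d["location"]),ray(c,d["location"],z))
a=cv2.resize(f[:,:,::-1],(800,600));b=cv2.resize(g[:,:,::-1],(800,600))
cv2.imwrite("pics/a8.png",cv2.resize(np.hstack([a,b]),(800,300),interpolation=cv2.INTER_AREA))
E
```

```text
time_s: 12.45
ee_pos: [581.6, -232.4, 178.5]
ee_rot: [-179.9, 0.0, -178.4]
force: [-0.2, -0.9, -1.1]
gripper_width: 91.2
top reacher_jaws 0.65 [222. 198.] [634.9  36.1  18. ]
top stamp_center 0.69 [140. 139.] [782.7 231.1  30. ]
top stamp_center 0.63 [218. 146.] [758.4  43.4  30. ]
top stamp_center 0.61 [200. 136.] [786.8  84.6  30. ]
top stamp_center 0.58 [215. 198.] [634.   52.9  30. ]
top ink_jar_center 0.84 [155. 249.] [517.8 195.6  24. ]
scene reacher_jaws 0.97 [297. 222.] [644.4  47.7  18. ]
scene stamp_center 0.83 [281. 285.] [787.   93.5  30. ]
scene stamp_center 0.65 [355. 332.] [800.5 233.6  30. ]
scene stamp_center 0.57 [300. 217.] [639.9  49.5  30. ]
scene ink_jar_center 0.82 [393. 210.] [521.5 193.6  24. ]
```

View pics/a8.png

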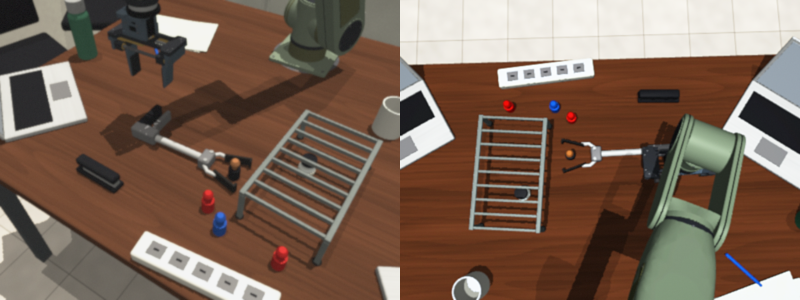

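```bash
python3 -c "
from workcell import *
print(job_done())"
```

```text
the job is handed in; nothing more can be done
None
```

The stamp now stands upright in front of the riser, free between the reacher's open jaws, and I handed the job in at about 12.5 s. The reacher did all the handling: I slid its jaws in around the stamp, squeezed the trigger, drew the stamp out about 140 mm, and let go. The gripper's fingers never went near the stamp.

- **Stamp:** it is at about (635, 50) mm, roughly 45–50 mm clear of the riser's front edge.
- **Ink jar:** it stayed at about (520, 195) mm, against (514–518, 192–197) mm at the start.
- **Stapler, mug and look-alikes:** the stapler, the mug and the red and blue look-alike stamps look unmoved in the pictures. I did not measure the stapler or the mug.
- **Gripper and forces:** the gripper is lifted about 150 mm clear and touches nothing. No reading between moves was above about 6 N.
- **Disagreement:** at the last look, the two cameras put the jaw point about 10–12 mm apart, at (635, 36) and (644, 48) mm, which I took as network error. Both views show the stamp free between the jaws.

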